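# Move the stop plug to the other outlet of the air manifold

### The arm

A 6-joint arm with a two-finger parallel gripper is mounted at the origin on the work surface. World frame = base frame: x ahead of the robot, y to its left, z up, the work surface at z = 0. Lengths are in mm, angles in rad, forces in N, time in s.
With the tool pointing down it reaches from about 300 to 775 mm from the base axis. Payload 14.6 kg.
Tool frame: the origin (TCP) lies on the front face of the gripper's body, between the roots of the fingers; the fingertips stand 97 mm ahead of it and the grasp point (between the pads) lies 78 mm ahead of it; z points along the fingers, y is the line along which they close (so a half turn about z gives the same grasp; the last joint's range is limited). The gripper opens to 94 mm and grips with 3 to 60 N. Pads are 16 mm wide; open, the fingers measure 119 mm over their backs; the gripper's body (75 mm by 177 mm) begins 78 mm behind the grasp point.
Start: joints at [1.129, 0.3, 1.521, -0, 1.321, -0.067], TCP at [201.344, 511.811, 302.646] pointing down, gripper open.
Joint ranges: [-3.03, 3.03], [-0.79, 2.21], [0.23, 2.52], [-1.04, 4.18], [0, 3.07], [-2.55, 2.55]. Speed limits (rad/s): [2.22, 2.22, 2.57, 3.14, 3.14, 3.14].

### API

Orientations are given as [roll, pitch, yaw] about the fixed x, y, z axes, in that order (R = Rz(yaw) Ry(pitch) Rx(roll)).
In Python, from cell import * gives the robot as it stands.
- The arm moves only by the tool carry_out, never from a script. Its arguments are lists of equal length, an entry for each row: "slide": the shift along the world's x, y, z scaled (see below), a list of three; "dr": the turn, a rotation vector about the world's x, y, z scaled (see below), a list of three; "gripper": the opening in per cent of the stroke, from 0 (shut) to 100 (fully open). A call has 1 to 10 rows; each row is the pose to reach, as a shift and turn from the pose commanded when the call began, turning the shorter way round; what a row does not reach only later rows make up. The controller multiplies each number of a shift by 0.25 m and each number of a turn by 360 degrees. A row lasts 1/12 s, in which the tool goes at most 41.7 mm and 7.16 degrees, less where a joint would pass 70% of its speed; a pose out of reach is approached as far as the arm can. A call with a number of a shift or a turn outside -1 to 1 is refused whole. A call with a gripper value outside its range is refused whole. The fingers move at their own pace and stop on an object; "newtons" is the grip in N (left out, the last holds). Time passes only in rows, so rows that repeat a pose let the fingers close. It gives the time, the measured TCP pose, the force, the opening and the grip force at its end, in the units of the state.
- read_state(): the state, without advancing time (a new reading comes with each control period).
- camera(name): name is "scene" or "side" or "wrist"; returns the picture (384x512x3 uint8, red, green, blue); there is no depth.
- camera_model(name): a dict with "vfov" (degrees; the focal length in pixels is half the picture's height over the tangent of half this angle, whatever the lens; pixels are square), "cx", "cy" (the principal point, pixels), "R" (3x3) and "t" (3): a world point X has camera coordinates R X + t. Camera axes: x right, y down, z forward; pixel columns grow to the right and rows downward; lengths in mm; the calibration is good to about 2 mm. The wrist camera is an equidistant fisheye: a pixel r from the principal point sees the ray r / f radians off the axis. A picture is of the moment at which its call begins: read the wrist's pose just before it. camera_model takes no time and is no camera call; for the wrist camera it gives the pose at the moment of the call.
- sign_off(): hands the job in; it is judged then, once.
The state is a dict: "clock": time; "joints": joint angles; "qd": joint speeds; "effort": joint torques, N m; "eef_pos": TCP position; "eef_rot": TCP orientation; "wrist_force": force on the tool from outside, world axes, zero at the start; "moment": the same for the moment, N m; "finger_gap": finger opening in mm; "finger_force": force on a finger pad.
Only numpy, scipy, OpenCV 4.12 (cv2) and the standard library are available. Lean on these libraries where they do the work, as an engineer would, in place of code of your own. Each camera call takes 0.05 s, during which the arm holds its last target. There are 200 camera calls.

### The job

The plugged outlet on the compressed-air manifold is wanted for a new line: press its release collar in, draw the stop plug out while the collar is held in, and push the plug fully home into the open outlet of the same size, so that it is gripped and that outlet's collar springs right out again. Then give the plug a gentle upward tug to check that it is locked, and let go. Feel your way: force neither the plug nor the collars, and do not knock the pressure gauge.

Things in the scene. Friction and masses are not known exactly. Their poses are not given: they have to be found in the camera images.
- manifold: Aluminium bar 48 x 300 x 32 mm on two bolted feet, top face 42 mm above the bench. Origin on the bench under its middle; x across the bar, y along it, z up. Four ports in its top face, 72 mm apart along y (-108, -36, 36, 108 mm); which fitting sits in which port varies. Past its +y end a ball valve and elbow (to y = 275 mm, 58 mm high).
- outlet_a_port (a point): The plugged outlet: centre of its port on the bar's top face, z up. Push-in outlet for 18 mm stems: steel hexagon 41 mm over corners, body 36 mm wide; on top a black release collar, a flat ring 36 mm outside, 19.6 inside, 5 thick, its top face 56 mm above this point. The plug's foot rests on a stop 19 mm above this point; the grip leaves it 2 mm of play upwards.
- outlet_b_port (a point): The open outlet of the same size, the same fitting: centre of its port on the bar's top face, z up. It stands on a long thread and how far it is screwed in is not known: its collar's top face is 45 to 67 mm above this point and its inner stop 8 to 30 mm (always 37 mm below the collar's top), so feel for them. Bore 19.6 mm: 0.8 mm clearance all round the stem.
- collar_a (a joint): Release collar of the plugged outlet: 0 = out, 0.005 m = fully in, at a hard stop. Its spring takes 7 N, rising to 13 N. Pressed over about 3 mm it frees the plug; let go, it springs out and the grip shuts. Straddle the plug, press the collar with both fingertips, close on the plug, lift: the collar may follow up. Pulling on an unfreed plug with over 50 N counts as forcing.
- collar_b (a joint): Release collar of the open outlet, the same. A stem meets the grip 23 mm below the collar's top and takes some 5 to 14 N to pass; it is gripped once its foot is within 2 mm of the stop; then the collar springs right out and the plug has 2 mm of up-down play. Half-way, the collar stays partly in. Fingertips that reach down to the collar press it as well: lift them off it to let the grip shut.
- plug_mid (a point): The stop plug: a closed plain aluminium tube 18 mm thick, 85 mm long, a black band near its top; z up along it. This point is its centre, 42.5 mm above its foot. The foot tapers from 18 to 10 mm over the lowest 8 mm; a locking groove, 11 mm thick, lies 12 to 20 mm above the foot; the rest is plain shank. 60 to 130 g. Plugged in, 48 mm of it stand above the collar.
- outlet_small: Smaller push-in outlet (for 10 mm stems, 31 mm tall, collar 20 mm wide), open; the plug does not fit it. Origin at the centre of its port on the bar's top face.
- gauge: Pressure gauge on the bar: dial 53 mm wide and 22 mm deep on a short brass stem, top 79 mm above the bar. Origin at the centre of its port on the bar's top face. Fragile: not to be knocked.
Things that resemble listed ones, but are neither listed nor needed, are in the scene too. What is shaped like the part that bears plug_mid but orange is not meant.

How it is judged (in metres and radians):
On the way, in this order (a step that is already met when the one before it is completed fails the run):
1. the plug has been drawn out of the plugged outlet (z of plug_mid in the frame of outlet_a_port above 0.105 m), for 0.1 s.
2. the plug is home in the open outlet and its collar has sprung out (horizontal distance between plug_mid and outlet_b_port below 0.004 m and distance between plug_mid and body_b_c0 below 0.0475 m and angle between plug_mid's own z axis and vertical below 0.08 rad and value of joint collar_b below 0.0008 m), for 0.2 s.
3. the plug is tugged upwards against the closed grip (all of step 2 and (contact force between plug and jaw_b0_c0 above 1.5 N or contact force between plug and jaw_b1_c0 above 1.5 N or contact force between plug and jaw_b2_c0 above 1.5 N or contact force between plug and jaw_b3_c0 above 1.5 N)), for 0.1 s.
At the end, for the whole second after the job is handed in: The plug stands upright (within 0.08 rad) in the open outlet, within 4 mm of its axis and gripped (its foot less than 3.5 mm above the inner stop), at rest, with both release collars sprung out to within 0.8 mm (all of step 2 and linear speed of plug below 0.01 m/s and value of joint collar_a below 0.0008 m); the robot touches nothing.
It fails at once if the plug is forced against the plugged outlet (over 50 N), as when it is pulled without releasing it (contact force between plug and outlet_a above 50 N).
It fails at once if the plug is forced into or against the open outlet (over 50 N) (contact force between plug and outlet_b above 50 N).
It fails at once if the fingers press on the plugged outlet with more than 50 N (contact force between the fingers and outlet_a above 50 N).
It fails at once if the fingers press on the open outlet with more than 50 N (contact force between the fingers and outlet_b above 50 N).
It fails at once if the gauge is knocked (over 4 N) (contact force between anything else and gauge above 4 N).
It also fails if it takes over 61 s, if anything falls off the work surface, if the arm or the gripper's body presses on something with over 40 N, if the wrist force passes 120 N, or if a joint passes its speed limit or range.

## Working session

There is one attempt and no reset: what is moved stays moved. The work goes in short steps, Python scripts to look and compute and a tool call to move; the robot and the scene stay as the last step left them, time stands still between calls to the robot, and variables do not carry over. Pictures are saved under pics/ and viewed, at most 10 in all, crops included, and the job is handed in when it is done.

Besides the shell and the picture viewer there is one more tool, called after "Request:" as name(argument=value, ...), one argument or row to a line, values as JSON. carry_out: Moves the arm, as the interface text tells. Its arguments: {"type":"object","properties":{"slide":{"type":"array","items":{"type":"array","items":{"type":"number","minimum":-1,"maximum":1}}},"dr":{"type":"array","items":{"type":"array","items":{"type":"number","minimum":-1,"maximum":1}}},"gripper":{"type":"array","items":{"type":"number"}},"newtons":{"type":"number"}},"required":["slide","dr","gripper"]}

```bash
mkdir -p pics; ls; python3 - <<'E'
from cell import *
import cv2,numpy as np
s=read_state();print({k:np.round(v,3).tolist() for k,v in s.items()})
ims=[]
for n in ["scene","side","wrist"]:
    m=camera_model(n);print(n,{k:np.round(v,4).tolist() for k,v in m.items()})
    im=camera(n)[:,:,::-1];cv2.imwrite(f"pics/{n}0.png",im)
E
```

```text
pics
{'clock': 0.0, 'joints': [1.129, 0.3, 1.522, -0.0, 1.321, -0.067], 'qd': [0.001, 0.001, -0.001, -0.0, -0.001, -0.0], 'effort': [0.0, -53.181, -35.273, 0.071, 0.025, -0.0], 'eef_pos': [201.28, 511.672, 302.075], 'eef_rot': [-3.14, -0.0, 2.767], 'wrist_force': [0.008, 0.177, -0.609], 'moment': [-0.051, -0.01, -0.029], 'finger_force': 0.0, 'finger_gap': 94.074}
scene {'vfov': 42.544, 'cx': 256.5623, 'cy': 186.0684, 'R': [[0.1946, 0.9809, -0.0027], [0.7326, -0.1471, -0.6645], [-0.6522, 0.1273, -0.7473]], 't': [-91.1488, -363.6129, 1225.0493]}
side {'vfov': 49.4676, 'cx': 254.7494, 'cy': 195.4343, 'R': [[-0.9799, -0.1995, 0.0053], [-0.1326, 0.6309, -0.7644], [0.1492, -0.7498, -0.6447]], 't': [584.7166, 155.0253, 732.4104]}
wrist {'vfov': 65.7065, 'cx': 256.9058, 'cy': 188.0139, 'R': [[0.3663, 0.9305, -0.0008], [0.9055, -0.3562, 0.2308], [0.2144, -0.0853, -0.973]], 't': [-548.5673, -26.1082, 389.8112]}
```

View pics/scene0.png

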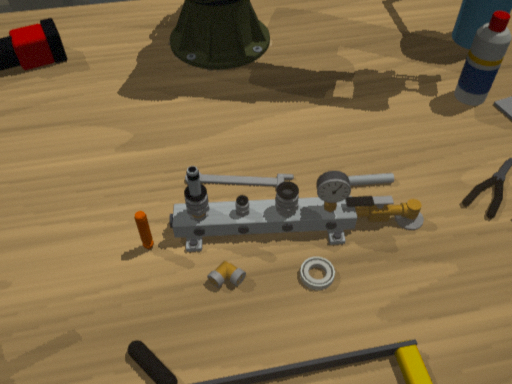

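View pics/side0.png

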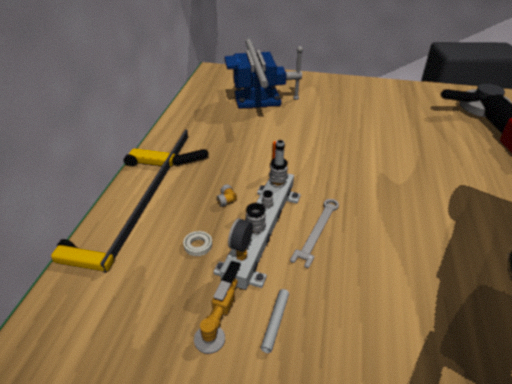

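View pics/wrist0.png

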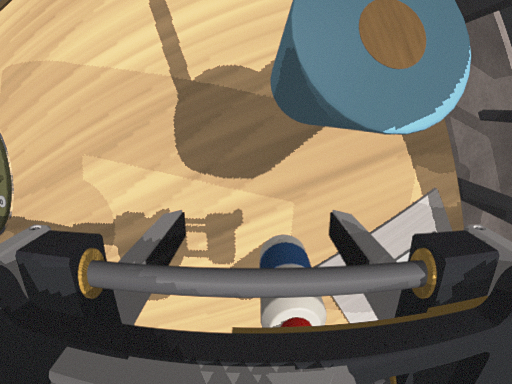

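The plug stands in the outlet at scene (193,190), side (280,150). The small outlet is at (242,204), the open outlet at (288,190) and the gauge at (333,186). Possible mistakes: the orange tube at scene (144,230), and the grey rod lying at (370,178). I'll choose the aluminium plug with the black band standing in the fitting at (193,185), and check it in a close crop.

```bash
python3 - <<'E'
import cv2,numpy as np
a=cv2.imread('pics/scene0.png')[155:255,160:360];b=cv2.imread('pics/side0.png')[130:290,190:310]
a=cv2.resize(a,None,fx=3.9,fy=3.9,interpolation=2)[:, :]
b=cv2.resize(b,None,fx=3.7,fy=3.7,interpolation=2)
cv2.imwrite('pics/c1.png',a);cv2.imwrite('pics/c2.png',b);print(a.shape,b.shape)
E
```

```text
(390, 780, 3) (592, 444, 3)
```

View pics/c1.png

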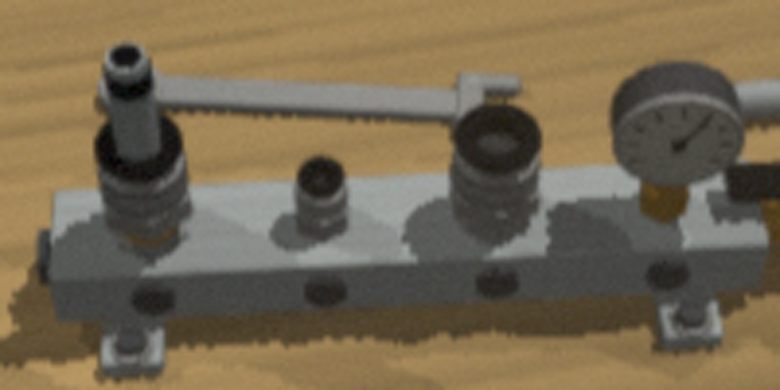

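View pics/c2.png

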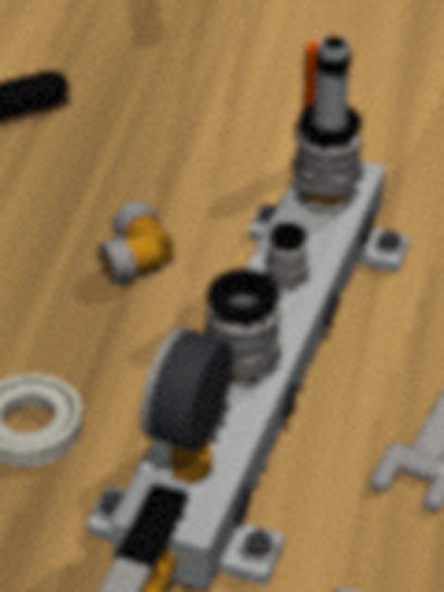

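The crops confirm it: the aluminium plug with the black band, in the outlet at the bar's −y end. Plug top is at scene (192.6,169.9) and side (280.3,143.5). Collar B is at scene (287.4,190.1) and side (255.9,209.5), next to the gauge.

```bash
cat > h.py <<'E'
from cell import *
import cv2,numpy as np
def ray(m,p):
    f=192/np.tan(np.radians(m['vfov']/2));d=np.array([(p[0]-m['cx'])/f,(p[1]-m['cy'])/f,1.])
    if m.get('fish'):
        a=np.hypot(*d[:2]);d=np.array([*(d[:2]*np.sin(a)/max(a,1e-9)),np.cos(a)])
    R=np.array(m['R']);t=np.array(m['t']);return -R.T@t,R.T@d/np.linalg.norm(d)
def atz(m,p,z):
    c,d=ray(m,p);return c+d*(z-c[2])/d[2]
def tri(*mp):
    A=np.zeros((3,3));b=np.zeros(3);rs=[ray(*x) for x in mp]
    for c,d in rs:
        P=np.eye(3)-np.outer(d,d);A+=P;b+=P@c
    x=np.linalg.solve(A,b);return x,[np.linalg.norm((np.eye(3)-np.outer(d,d))@(x-c)) for c,d in rs]
def proj(m,X):
    x=np.array(m['R'])@X+m['t'];f=192/np.tan(np.radians(m['vfov']/2))
    if m.get('fish'):
        a=np.arctan2(np.hypot(x[0],x[1]),x[2]);u=x[:2]/np.hypot(x[0],x[1])*a
    else:u=x[:2]/x[2]
    return u*f+[m['cx'],m['cy']]
def wm():
    m=dict(camera_model('wrist'));m['fish']=1;return m
E
python3 - <<'E'
from h import *
a,b=camera_model('scene'),camera_model('side');np.set_printoptions(precision=1,suppress=True)
P={}
for n,p,q,z in [('plugtop',(192.6,169.9),(280.3,143.5),146),('small',(242.3,200.4),(267.8,193.8),73),('B',(287.4,190.1),(255.9,209.5),98)]:
    x,r=tri((a,p),(b,q));P[n]=x;print(n,x,r,atz(a,p,z),atz(b,q,z))
d=P['B']-P['plugtop'];print(np.hypot(*d[:2]),np.degrees(np.arctan2(d[1],d[0])))
s=read_state();print(s['eef_rot'])
E
```

```text
plugtop [ 569.6 -116.   141.6] [np.float64(0.8911644310415853), np.float64(0.8911644310414462)] [ 572.8 -116.5  146. ] [ 569.2 -108.   146. ]
small [580.6 -45.4  68.6] [np.float64(0.13538895535574608), np.float64(0.13538895535568352)] [584.4 -45.9  73. ] [579.7 -40.4  73. ]
B [590.1  25.5  88.5] [np.float64(0.22874680513941784), np.float64(0.228746805139576)] [598.4  23.2  98. ] [587.9  35.6  98. ]
143.02747638486457 81.75440527652621
[-3.1 -0.   2.8]
```

```bash
python3 - <<'E'
from h import *
from scipy.spatial.transform import Rotation as Ro
np.set_printoptions(precision=1,suppress=True)
s=read_state();m=wm();Rt=Ro.from_euler('xyz',s['eef_rot']).as_matrix();p=np.array(s['eef_pos'])
R=np.array(m['R']);t=np.array(m['t'])
Rc=R@Rt; tc=t+R@p  # cam<-tool
print('cam in tool',-Rc.T@tc,'axis',Rc.T@[0,0,1])
def at(pos,yaw):
    Rt=Ro.from_euler('xyz',[np.pi,0,yaw]).as_matrix();k=dict(m);k['R']=Rc@Rt.T;k['t']=tc-k['R']@pos;return k
for pos in ([570,-116,302],[580,-40,302],[540,-45,302],[500,-45,330]):
  for yaw in (1.428,1.428-np.pi):
    k=at(np.array(pos),yaw);print(pos,round(yaw,2),proj(k,[572,-115,146]),proj(k,[594,28,92]),proj(k,[597,95,121]))
E
```

```text
cam in tool [ 64.4  -1.1 -82.7] axis [-0.2  0.   1. ]
[570, -116, 302] 1.43 [260.4 195.7] [261.3  38. ] [254.4 -33.5]
[570, -116, 302] -1.71 [255.9 198.6] [255.  304.1] [260.5 359.6]
[580, -40, 302] 1.43 [261.1 276.3] [262.2 113.8] [255.3  39.9]
[580, -40, 302] -1.71 [254.7 105.2] [254.  246.2] [260.1 312. ]
[540, -45, 302] 1.43 [303.8 265.6] [301.9 103.7] [299.   29.9]
[540, -45, 302] -1.71 [206.3 119.1] [218.5 254.6] [224.8 319. ]
[500, -45, 330] 1.43 [338.6 246.2] [333.7 101.1] [334.  35.]
[500, -45, 330] -1.71 [169.4 126.6] [189.1 247.9] [194.7 307.1]
```

Request:
carry_out(
  slide=[
    [0.492,-0.837,0],
    [0.492,-0.837,0],
    [0.492,-0.837,0],
    [0.492,-0.837,0],
    [0.492,-0.837,0],
    [0.492,-0.837,0],
    [0.492,-0.837,0],
  ],
  dr=[
    [0,0,-0.107],
    [0,0,-0.107],
    [0,0,-0.107],
    [0,0,-0.107],
    [0,0,-0.107],
    [0,0,-0.107],
    [0,0,-0.107],
  ],
  gripper=[100,100,100,100,100,100,100],
)

```text
clock: 0.73
eef_pos: [326.4, 298.8, 302.7]
eef_rot: [3.141, 0.001, 2.087]
wrist_force: [-0.1, 0.1, -0.2]
finger_gap: 94.3
finger_force: 0.0
```

Request:
carry_out(
  slide=[
    [0.492,-0.837,0],
    [0.492,-0.837,0],
    [0.492,-0.837,0],
    [0.492,-0.837,0],
    [0.492,-0.837,0],
    [0.492,-0.837,0],
    [0.492,-0.837,0],
  ],
  dr=[
    [0,0,-0.106],
    [0,0,-0.106],
    [0,0,-0.106],
    [0,0,-0.106],
    [0,0,-0.106],
    [0,0,-0.106],
    [0,0,-0.106],
  ],
  gripper=[100,100,100,100,100,100,100],
)

```text
clock: 1.32
eef_pos: [449.3, 89.6, 302.4]
eef_rot: [3.142, 0.001, 1.422]
wrist_force: [-0.2, 1.1, 0.1]
finger_gap: 94.1
finger_force: 0.0
```

Request:
carry_out(
  slide=[
    [0.492,-0.837,0],
    [0.492,-0.837,0],
    [0.492,-0.837,0],
    [0.492,-0.837,0],
    [0.492,-0.837,0],
    [0.492,-0.837,0],
    [0.492,-0.837,0],
    [0.492,-0.837,0],
  ],
  dr=[
    [0,0,0],
    [0,0,0],
    [0,0,0],
    [0,0,0],
    [0,0,0],
    [0,0,0],
    [0,0,0],
    [0,0,0],
  ],
  gripper=[100,100,100,100,100,100,100,100],
)

```text
clock: 1.98
eef_pos: [570.6, -116.3, 301.7]
eef_rot: [-3.14, -0.0, 1.428]
wrist_force: [0.4, -0.1, 0.0]
finger_gap: 94.4
finger_force: 0.0
```

```bash
python3 - <<'E'
from h import *
import json
m=wm();im=camera('wrist')[:,:,::-1];cv2.imwrite('pics/w1.png',im)
json.dump({k:np.array(v).tolist() for k,v in m.items()},open('w1.json','w'))
cv2.imwrite('pics/w1z.png',cv2.resize(im[0:260,130:390],None,fx=2.3,fy=2.3,interpolation=2))
E
```

```text
(no output)
```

View pics/w1z.png

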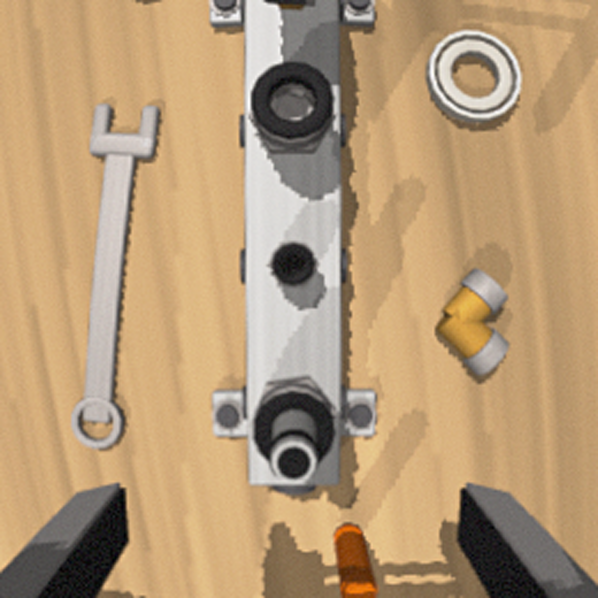

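The wrist view shows the plug top at about (257.8,199.1), collar B at (257,44) and the small outlet at (257.5,114). The bar runs almost straight up the picture.

```bash
python3 - <<'E'
from h import *
import json
np.set_printoptions(precision=2,suppress=True)
m=json.load(open('w1.json'));im=cv2.imread('pics/w1.png');g=im.max(2)
def ell(box,th=70):
    x0,x1,y0,y1=box;k=(g[y0:y1,x0:x1]<th).astype('uint8')
    c=max(cv2.findContours(k,0,1)[0],key=cv2.contourArea);h=cv2.convexHull(c)
    e=cv2.fitEllipse(h);return np.array(e[0])+[x0,y0],e[1]
B=ell((235,280,22,62));S=ell((242,273,100,128));A=ell((235,282,165,195));T=ell((245,270,190,208),60)
print('px',B,S,A,T)
for z in (88,92,96):print('B',z,atz(m,B[0],z))
print('S',atz(m,S[0],73));print('A collar',atz(m,A[0],98),'top',atz(m,(257.8,199.1),146), atz(m,T[0],146))
# bar edges at z=42
L=[];Rr=[]
hsv=cv2.cvtColor(im,cv2.COLOR_BGR2HSV)
wood=(hsv[...,1]>60)
for r in range(70,160,3):
    row=~wood[r];x=257
    l=x
    while row[l]:l-=1
    q=x
    while row[q]:q+=1
    L.append(atz(m,(l+.5,r),42));Rr.append(atz(m,(q-.5,r),42))
for E in (L,Rr):
    E=np.array(E);p=np.polyfit(E[:,1],E[:,0],1)
    for _ in range(3):
        r=E[:,0]-np.polyval(p,E[:,1]);p=np.polyfit(E[abs(r)<1.5,1],E[abs(r)<1.5,0],1)
    print('edge dx/dy',p,len(E[abs(r)<1.5]),'x at y=-116',np.polyval(p,-116),'at 28',np.polyval(p,28))
E
```

```text
px (array([257.46,  44.28]), (33.97241973876953, 36.63451385498047)) (array([257.26, 114.56]), (17.473337173461914, 17.812946319580078)) (array([257.83, 185.74]), (31.463836669921875, 35.234676361083984)) (array([257.28, 200.81]), (12.144272804260254, 12.563766479492188))
B 88 [592.78  23.    88.  ]
B 92 [592.62  21.98  92.  ]
B 96 [592.46  20.96  96.  ]
S [582.4  -47.68  73.  ]
A collar [ 572.91 -117.09   98.  ] top [ 572.63 -117.57  146.  ] [ 571.98 -118.96  146.  ]
edge dx/dy [  0.13 564.36] 25 x at y=-116 548.9018091462927 at 28 568.0960824741084
edge dx/dy [  0.13 613.22] 27 x at y=-116 597.9346006196675 at 28 616.9043726017424
```

Request:
carry_out(
  slide=[
    [0.009,-0.004,0],
    [0.009,-0.004,-0.1],
    [0.009,-0.004,-0.2],
    [0.009,-0.004,-0.3],
    [0.009,-0.004,-0.37],
    [0.009,-0.004,-0.4],
    [0.009,-0.004,-0.4],
    [0.009,-0.004,-0.4],
  ],
  dr=[
    [0,0,0.001],
    [0,0,0.001],
    [0,0,0.001],
    [0,0,0.001],
    [0,0,0.001],
    [0,0,0.001],
    [0,0,0.001],
    [0,0,0.001],
  ],
  gripper=[28,28,28,28,28,28,28,28],
  newtons=10,
)

```text
clock: 2.7
eef_pos: [572.9, -116.3, 203.6]
eef_rot: [3.141, 0.0, 1.436]
wrist_force: [0.3, 0.5, -0.2]
finger_gap: 44.1
finger_force: 0.0
```

Request:
carry_out(
  slide=[
    [0,-0.004,0],
    [0,-0.004,0],
    [0,-0.004,0],
    [0,-0.004,-0.01],
    [0,-0.004,-0.02],
    [0,-0.004,-0.024],
    [0,-0.004,-0.028],
  ],
  dr=[
    [0,0,0],
    [0,0,0],
    [0,0,0],
    [0,0,0],
    [0,0,0],
    [0,0,0],
    [0,0,0],
  ],
  gripper=[28,28,28,28,28,28,28],
)

```text
clock: 3.28
eef_pos: [572.6, -117.9, 195.4]
eef_rot: [-3.141, -0.0, 1.435]
wrist_force: [-2.0, 0.6, 7.1]
finger_gap: 26.7
finger_force: 3.4
```

```bash
python3 - <<'E'
from h import *
im=camera('wrist')[:,:,::-1];cv2.imwrite('pics/w2.png',cv2.resize(im[90:300,130:390],None,fx=2.5,fy=2.5,interpolation=2))
E
```

```text
(no output)
```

View pics/w2.png

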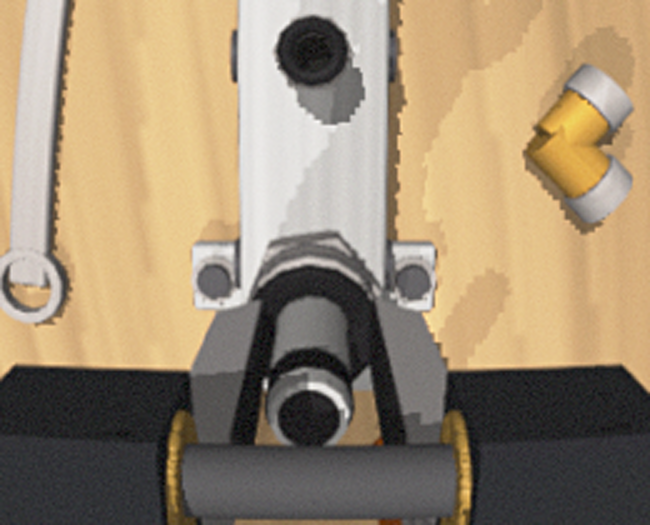

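Fingers straddle the plug and just touch the collar (7 N at TCP z 195.4). Next I press it in.

Request:
carry_out(
  slide=[
    [0,0,-0.004],
    [0,0,-0.008],
    [0,0,-0.012],
    [0,0,-0.016],
    [0,0,-0.016],
  ],
  dr=[
    [0,0,0],
    [0,0,0],
    [0,0,0],
    [0,0,0],
    [0,0,0],
  ],
  gripper=[28,28,28,28,28],
)

```text
clock: 3.75
eef_pos: [572.6, -118.0, 192.4]
eef_rot: [3.141, 0.0, 1.435]
wrist_force: [-4.6, 1.2, 10.5]
finger_gap: 26.3
finger_force: 5.1
```

Request:
carry_out(
  slide=[
    [0,0,-0.003],
    [0,0,-0.006],
    [0,0,-0.008],
    [0,0,-0.008],
  ],
  dr=[
    [0,0,0],
    [0,0,0],
    [0,0,0],
    [0,0,0],
  ],
  gripper=[28,28,28,28],
)

```text
clock: 4.08
eef_pos: [572.6, -118.0, 190.7]
eef_rot: [3.141, 0.0, 1.435]
wrist_force: [-6.1, 1.2, 12.6]
finger_gap: 26.6
finger_force: 6.2
```

Request:
carry_out(
  slide=[
    [0,0,-0.003],
    [0,0,-0.003],
    [0,0,-0.003],
    [0,0,-0.003],
    [0,0,-0.003],
    [0,0,-0.003],
  ],
  dr=[
    [0,0,0],
    [0,0,0],
    [0,0,0],
    [0,0,0],
    [0,0,0],
    [0,0,0],
  ],
  gripper=[28,28,10,10,10,10],
  newtons=40,
)

```text
clock: 4.58
eef_pos: [572.3, -118.0, 190.3]
eef_rot: [-3.141, 0.0, 1.435]
wrist_force: [-9.7, 0.4, 17.0]
finger_gap: 17.7
finger_force: 44.7
```

Request:
carry_out(
  slide=[
    [-0.002,0,0],
    [-0.004,0,0],
    [-0.004,0,0],
  ],
  dr=[
    [0,0,0],
    [0,0,0],
    [0,0,0],
  ],
  gripper=[10,10,10],
)

```text
clock: 4.83
eef_pos: [571.9, -117.9, 190.3]
eef_rot: [3.14, 0.0, 1.435]
wrist_force: [-5.2, 1.3, 12.4]
finger_gap: 17.7
finger_force: 48.5
```

Request:
carry_out(
  slide=[
    [-0.003,0,0],
    [-0.003,0,0],
    [-0.003,0,0.004],
    [-0.003,0,0.008],
    [-0.003,0,0.012],
    [-0.003,0,0.012],
  ],
  dr=[
    [0,0,0],
    [0,0,0],
    [0,0,0],
    [0,0,0],
    [0,0,0],
    [0,0,0],
  ],
  gripper=[10,10,10,10,10,10],
)

```text
clock: 5.33
eef_pos: [571.5, -117.9, 193.1]
eef_rot: [3.139, 0.0, 1.435]
wrist_force: [2.0, 1.5, 8.3]
finger_gap: 17.3
finger_force: 45.1
```

Request:
carry_out(
  slide=[
    [0.001,0,0.006],
    [0.001,0,0.012],
    [0.001,0,0.018],
    [0.001,0,0.024],
    [0.001,0,0.03],
  ],
  dr=[
    [0,0,0],
    [0,0,0],
    [0,0,0],
    [0,0,0],
    [0,0,0],
  ],
  gripper=[10,10,10,10,10],
)

```text
clock: 5.75
eef_pos: [570.9, -117.9, 199.0]
eef_rot: [-3.14, -0.0, 1.435]
wrist_force: [0.2, 0.1, -5.5]
finger_gap: 17.4
finger_force: 40.0
```

Request:
carry_out(
  slide=[
    [0,0,0.02],
    [0,0,0.04],
    [0,0,0.08],
    [0,0,0.12],
    [0,0,0.16],
    [0,0,0.2],
    [0,0,0.24],
    [0,0,0.28],
    [0,0,0.28],
    [0,0,0.28],
  ],
  dr=[
    [0,0,0],
    [0,0,0],
    [0,0,0],
    [0,0,0],
    [0,0,0],
    [0,0,0],
    [0,0,0],
    [0,0,0],
    [0,0,0],
    [0,0,0],
  ],
  gripper=[10,10,10,10,10,10,10,10,10,10],
)

```text
clock: 6.58
eef_pos: [571.2, -117.9, 269.9]
eef_rot: [3.141, 0.0, 1.435]
wrist_force: [-0.2, 0.5, -1.1]
finger_gap: 17.1
finger_force: 40.0
```

```bash
python3 - <<'E'
from h import *
np.set_printoptions(precision=2,suppress=True)
s=read_state();print(s['eef_pos'],s['eef_rot'],s['wrist_force'],s['moment'])
m=camera_model('side');im=camera('side')[:,:,::-1];m2=camera_model('scene');i2=camera('scene')[:,:,::-1];w=camera('wrist')[:,:,::-1]
cv2.imwrite('pics/side3.png',im);cv2.imwrite('pics/w3.png',w);cv2.imwrite('pics/scene3.png',i2)
a=cv2.resize(i2[110:250,160:330],None,fx=2.3,fy=2.3,interpolation=2)
b=cv2.resize(im[90:230,220:390],None,fx=2.3,fy=2.3,interpolation=2)
cv2.imwrite('pics/d3.png',np.hstack([a,b]))
E
```

```text
[ 571.16 -117.95  269.9 ] [3.14 0.   1.43] [-0.21  0.48 -1.14] [-0.04  0.08  0.02]
```

View pics/d3.png

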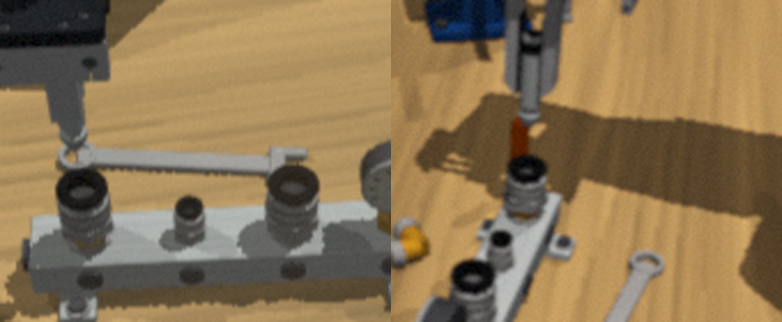

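Request:
carry_out(
  slide=[
    [0.039,0.285,0],
    [0.078,0.571,0],
    [0.078,0.571,0],
    [0.078,0.571,0],
    [0.078,0.571,-0.04],
    [0.078,0.571,-0.08],
    [0.078,0.571,-0.1],
    [0.078,0.571,-0.1],
  ],
  dr=[
    [0,0,0],
    [0,0,0],
    [0,0,0],
    [0,0,0],
    [0,0,0],
    [0,0,0],
    [0,0,0],
    [0,0,0],
  ],
  gripper=[10,10,10,10,10,10,10,10],
)

```text
clock: 7.4
eef_pos: [590.0, 23.6, 242.3]
eef_rot: [-3.138, 0.001, 1.433]
wrist_force: [-0.6, -0.1, -1.4]
finger_gap: 17.6
finger_force: 40.0
```

```bash
python3 - <<'E'
from h import *
w=camera('wrist')[:,:,::-1];a=camera('scene')[:,:,::-1];b=camera('side')[:,:,::-1]
cv2.imwrite('pics/w4.png',w)
f=lambda i,y,x,h,wd,s:cv2.resize(i[y:y+h,x:x+wd],None,fx=s,fy=s,interpolation=2)
cv2.imwrite('pics/d4.png',np.hstack([f(a,120,230,100,130,2.6)[:260],f(b,130,190,100,130,2.6)[:260]]))
E
```

```text
(no output)
```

View pics/d4.png

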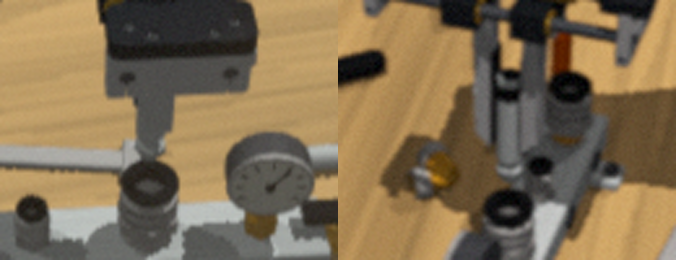

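Request:
carry_out(
  slide=[
    [0,0,-0.02],
    [0,0,-0.04],
    [0,0,-0.05],
    [0,0,-0.06],
    [0,0,-0.06],
  ],
  dr=[
    [0,0,0],
    [0,0,0],
    [0,0,0],
    [0,0,0],
    [0,0,0],
  ],
  gripper=[10,10,10,10,10],
)

```text
clock: 7.97
eef_pos: [590.5, 24.8, 228.8]
eef_rot: [-3.141, 0.0, 1.435]
wrist_force: [0.4, 0.0, -1.5]
finger_gap: 17.9
finger_force: 40.0
```

Request:
carry_out(
  slide=[
    [0,0,-0.008],
    [0,0,-0.016],
    [0,0,-0.024],
    [0,0,-0.032],
    [0,0,-0.032],
  ],
  dr=[
    [0,0,0],
    [0,0,0],
    [0,0,0],
    [0,0,0],
    [0,0,0],
  ],
  gripper=[10,10,10,10,10],
)

```text
clock: 8.38
eef_pos: [590.5, 24.8, 220.9]
eef_rot: [-3.141, 0.0, 1.435]
wrist_force: [-0.5, 0.0, -0.7]
finger_gap: 17.5
finger_force: 40.0
```

Request:
carry_out(
  slide=[
    [0,0,-0.008],
    [0,0,-0.016],
    [0,0,-0.024],
    [0,0,-0.024],
  ],
  dr=[
    [0,0,0],
    [0,0,0],
    [0,0,0],
    [0,0,0],
  ],
  gripper=[10,10,10,10],
)

```text
clock: 8.72
eef_pos: [590.5, 24.8, 214.9]
eef_rot: [-3.141, 0.0, 1.435]
wrist_force: [0.2, 0.0, -1.0]
finger_gap: 17.7
finger_force: 40.0
```

Request:
carry_out(
  slide=[
    [0,0,-0.006],
    [0,0,-0.012],
    [0,0,-0.018],
    [0,0,-0.024],
    [0,0,-0.024],
  ],
  dr=[
    [0,0,0],
    [0,0,0],
    [0,0,0],
    [0,0,0],
    [0,0,0],
  ],
  gripper=[10,10,10,10,10],
)

```text
clock: 9.13
eef_pos: [590.5, 24.8, 209.0]
eef_rot: [-3.141, 0.0, 1.435]
wrist_force: [-0.9, 0.1, -0.7]
finger_gap: 17.6
finger_force: 40.0
```

Request:
carry_out(
  slide=[
    [0,0,-0.006],
    [0,0,-0.012],
    [0,0,-0.018],
    [0,0,-0.024],
    [0,0,-0.024],
  ],
  dr=[
    [0,0,0],
    [0,0,0],
    [0,0,0],
    [0,0,0],
    [0,0,0],
  ],
  gripper=[10,10,10,10,10],
)

```text
clock: 9.55
eef_pos: [590.5, 24.8, 203.0]
eef_rot: [-3.141, 0.0, 1.435]
wrist_force: [-0.4, -1.0, -0.7]
finger_gap: 17.5
finger_force: 40.0
```

Request:
carry_out(
  slide=[
    [0,0,-0.004],
    [0,0,-0.008],
    [0,0,-0.012],
    [0,0,-0.016],
    [0,0,-0.016],
  ],
  dr=[
    [0,0,0],
    [0,0,0],
    [0,0,0],
    [0,0,0],
    [0,0,0],
  ],
  gripper=[10,10,10,10,10],
)

```text
clock: 9.97
eef_pos: [590.5, 24.8, 199.2]
eef_rot: [-3.141, 0.0, 1.435]
wrist_force: [0.5, 0.0, -0.1]
finger_gap: 17.6
finger_force: 40.0
```

Request:
carry_out(
  slide=[
    [0,0,-0.004],
    [0,0,-0.008],
    [0,0,-0.012],
    [0,0,-0.012],
  ],
  dr=[
    [0,0,0],
    [0,0,0],
    [0,0,0],
    [0,0,0],
  ],
  gripper=[10,10,10,10],
)

```text
clock: 10.3
eef_pos: [590.8, 24.8, 197.0]
eef_rot: [3.141, -0.0, 1.435]
wrist_force: [-1.5, 0.0, 4.9]
finger_gap: 17.5
finger_force: 40.0
```

Contact at foot z ≈ 68: the jaws, so collar B's top is at about z 91. At this grip height the fingertips would press the collar when the plug is home, so I regrip 12 mm higher.

Request:
carry_out(
  slide=[
    [0,0,0.004],
    [0,0,0.004],
    [0,0,0.004],
    [0,0,0.024],
    [0,0,0.048],
    [0,0,0.048],
    [0,0,0.048],
    [0,0,0.048],
    [0,0,0.048],
  ],
  dr=[
    [0,0,0],
    [0,0,0],
    [0,0,0],
    [0,0,0],
    [0,0,0],
    [0,0,0],
    [0,0,0],
    [0,0,0],
    [0,0,0],
  ],
  gripper=[26,26,26,26,26,10,10,10,10],
)

```text
clock: 11.05
eef_pos: [590.8, 24.8, 209.2]
eef_rot: [3.14, -0.0, 1.435]
wrist_force: [0.1, 0.3, 7.2]
finger_gap: 17.3
finger_force: 40.0
```

Request:
carry_out(
  slide=[
    [0,0,-0.004],
    [0,0,-0.008],
    [0,0,-0.012],
    [0,0,-0.016],
    [0,0,-0.016],
  ],
  dr=[
    [0,0,0],
    [0,0,0],
    [0,0,0],
    [0,0,0],
    [0,0,0],
  ],
  gripper=[10,10,10,10,10],
)

```text
clock: 11.47
eef_pos: [590.6, 24.8, 204.5]
eef_rot: [3.141, -0.0, 1.435]
wrist_force: [0.4, -0.0, 2.0]
finger_gap: 17.6
finger_force: 40.0
```

Request:
carry_out(
  slide=[
    [0,0,-0.004],
    [0,0,-0.008],
    [0,0,-0.012],
    [0,0,-0.016],
    [0,0,-0.016],
  ],
  dr=[
    [0,0,0],
    [0,0,0],
    [0,0,0],
    [0,0,0],
    [0,0,0],
  ],
  gripper=[10,10,10,10,10],
)

```text
clock: 11.88
eef_pos: [590.6, 24.8, 200.1]
eef_rot: [-3.142, 0.0, 1.435]
wrist_force: [1.4, -0.4, 0.2]
finger_gap: 17.4
finger_force: 40.0
```

Request:
carry_out(
  slide=[
    [0,0,-0.004],
    [0,0,-0.008],
    [0,0,-0.012],
    [0,0,-0.012],
  ],
  dr=[
    [0,0,0],
    [0,0,0],
    [0,0,0],
    [0,0,0],
  ],
  gripper=[10,10,10,10],
)

```text
clock: 12.22
eef_pos: [590.5, 24.8, 197.2]
eef_rot: [-3.141, 0.0, 1.435]
wrist_force: [-1.1, -0.7, 0.6]
finger_gap: 17.0
finger_force: 40.0
```

Request:
carry_out(
  slide=[
    [0,0,-0.003],
    [0,0,-0.006],
    [0,0,-0.008],
    [0,0,-0.008],
  ],
  dr=[
    [0,0,0],
    [0,0,0],
    [0,0,0],
    [0,0,0],
  ],
  gripper=[10,10,10,10],
)

```text
clock: 12.55
eef_pos: [590.6, 24.8, 197.0]
eef_rot: [3.141, -0.0, 1.435]
wrist_force: [-7.1, 0.3, 17.9]
finger_gap: 17.3
finger_force: 40.0
```

Request:
carry_out(
  slide=[
    [0,0,-0.003],
    [0,0,-0.006],
    [0,0,-0.008],
    [0,0,-0.008],
  ],
  dr=[
    [0,0,0],
    [0,0,0],
    [0,0,0],
    [0,0,0],
  ],
  gripper=[10,10,10,10],
)

```text
clock: 12.88
eef_pos: [590.9, 24.9, 196.8]
eef_rot: [3.139, -0.0, 1.435]
wrist_force: [-13.6, 0.5, 33.7]
finger_gap: 17.4
finger_force: 40.2
```

Request:
carry_out(
  slide=[
    [0,0,0.008],
    [0,0,0.016],
    [0,0,0.018],
    [0,0,0.018],
    [0,0,0.018],
  ],
  dr=[
    [0,0,0],
    [0,0,0],
    [0,0,0],
    [0,0,0],
    [0,0,0],
  ],
  gripper=[10,10,10,10,10],
)

```text
clock: 13.3
eef_pos: [590.5, 24.8, 197.4]
eef_rot: [-3.141, 0.0, 1.435]
wrist_force: [-0.4, 0.6, -1.0]
finger_gap: 17.3
finger_force: 40.0
```

```bash
python3 - <<'E'
from h import *
a=camera('scene')[:,:,::-1];b=camera('side')[:,:,::-1]
f=lambda i,y,x,h,wd,s:cv2.resize(i[y:y+h,x:x+wd],None,fx=s,fy=s,interpolation=2)
cv2.imwrite('pics/d5.png',np.hstack([f(a,145,250,80,100,3.9),f(b,160,210,80,100,3.9)]))
E
```

```text
(no output)
```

View pics/d5.png

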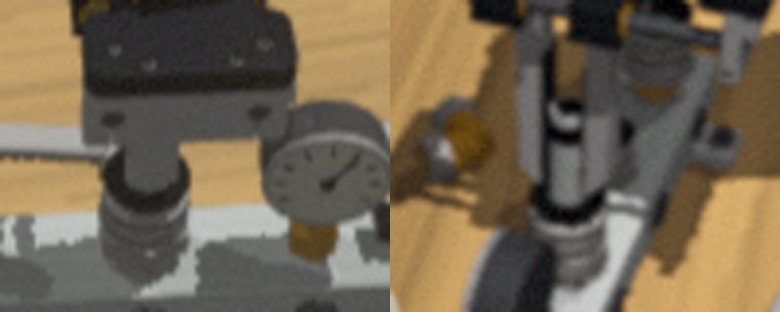

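The plug is seated in outlet B and the tips are clear of the collar. Now a gentle tug.

Request:
carry_out(
  slide=[
    [0,0,0.003],
    [0,0,0.006],
    [0,0,0.009],
    [0,0,0.009],
    [0,0,0.009],
  ],
  dr=[
    [0,0,0],
    [0,0,0],
    [0,0,0],
    [0,0,0],
    [0,0,0],
  ],
  gripper=[10,10,10,10,10],
)

```text
clock: 13.82
eef_pos: [590.5, 24.8, 199.5]
eef_rot: [-3.141, 0.0, 1.435]
wrist_force: [3.0, -1.1, -12.2]
finger_gap: 17.3
finger_force: 40.0
```

Request:
carry_out(
  slide=[
    [0,0,0.002],
    [0,0,0.002],
    [0,0,0.002],
    [0,0,0.002],
  ],
  dr=[
    [0,0,0],
    [0,0,0],
    [0,0,0],
    [0,0,0],
  ],
  gripper=[10,10,10,10],
)

```text
clock: 14.15
eef_pos: [590.4, 24.8, 199.6]
eef_rot: [-3.14, 0.0, 1.435]
wrist_force: [5.0, 0.1, -20.8]
finger_gap: 17.3
finger_force: 40.0
```

Locked (−21 N with no movement). Relax, let go and retreat.

Request:
carry_out(
  slide=[
    [0,0,-0.006],
    [0,0,-0.013],
    [0,0,-0.013],
    [0,0,-0.013],
    [0,0,-0.013],
    [0,0,-0.013],
    [0,0,-0.013],
  ],
  dr=[
    [0,0,0],
    [0,0,0],
    [0,0,0],
    [0,0,0],
    [0,0,0],
    [0,0,0],
    [0,0,0],
  ],
  gripper=[10,10,10,50,50,50,50],
)

```text
clock: 14.73
eef_pos: [590.7, 24.8, 197.8]
eef_rot: [3.141, -0.0, 1.435]
wrist_force: [0.8, 0.3, 0.4]
finger_gap: 40.6
finger_force: 0.0
```

Request:
carry_out(
  slide=[
    [0,0,0.03],
    [0,0,0.08],
    [0,0,0.16],
    [0,0,0.28],
    [0,0,0.4],
    [0,0,0.5],
    [0,0,0.5],
    [0,0,0.5],
  ],
  dr=[
    [0,0,0],
    [0,0,0],
    [0,0,0],
    [0,0,0],
    [0,0,0],
    [0,0,0],
    [0,0,0],
    [0,0,0],
  ],
  gripper=[50,50,50,50,50,50,50,50],
)

```text
clock: 15.4
eef_pos: [590.7, 24.8, 324.7]
eef_rot: [3.138, -0.0, 1.435]
wrist_force: [0.2, 0.2, -1.5]
finger_gap: 47.3
finger_force: 0.0
```

```bash
python3 - <<'E'
from h import *
np.set_printoptions(precision=1,suppress=True)
# numeric check: plug top (bright, inside B axis) seen by both fixed cameras, vs. expectation at A before
for n in ('scene','side'):
    m=camera_model(n);im=camera(n)[:,:,::-1];cv2.imwrite(f'pics/{n}6.png',im)
    A0=cv2.imread(f'pics/{n}0.png').astype(int);d=np.abs(im.astype(int)-A0).max(2)
    for z in (91,139,149,160):
        p=proj(m,np.array([590.6,24.8,z]));print(n,z,p,im[int(p[1]),int(p[0])])
    p=proj(m,np.array([590.6,24.8,139]));x,y=int(p[0]),int(p[1])
    for r in range(y-9,y+24,2):print(r,im[r,x-8:x+9:2].max(1))
E
```

```text
scene 91 [287.  189.2] [77 80 83]
scene 139 [288.4 168.1] [28 36 47]
scene 149 [288.7 163.4] [ 93 138 169]
scene 160 [289.1 158.2] [100 152 185]
159 [187 182 185 185 181 185 184 183 183]
161 [185 182 181 179 178 174 171 171 172]
163 [172 168 170 168 169 166 170 168 169]
165 [171 172 170 134  76  96 150 183 182]
167 [182 180 168  52  46  50  74 169 179]
169 [177 160 151  71  53  54  86 140 179]
171 [179 140  92 127 107 110 118  91 182]
173 [172 128  54  77  79  83  74  86 175]
175 [171 121  41  48  41  39  42  95 173]
177 [159 136  53  43  42  43  47 139 183]
179 [161 132  83  63  60  63  82 153 174]
181 [159 112  81  84  81  81  86 170 181]
183 [ 93  66  82  80  85  80  85 117 173]
185 [47 70 82 78 80 81 86 49 97]
187 [47 67 81 78 85 81 83 49 50]
189 [45 77 80 81 81 81 88 46 50]
191 [41 68 78 82 78 83 84 50 44]
side 91 [255.6 208.2] [113 115 111]
side 139 [255.8 187.3] [15 11 15]
side 149 [255.8 182.7] [33 56 72]
side 160 [255.9 177.6] [45 75 98]
178 [86 94 98 96 98 99 82 79 75]
180 [92 92 94 99 89 72 70 76 81]
182 [93 92 88 81 72 70 67 82 94]
184 [89 75 70 77 66 68 83 85 96]
186 [ 73  71 107  53  27  43 100  47  34]
188 [ 78  77 116  59  25  57 115  46  42]
190 [ 94  86  83 114 130 135 109  51  55]
192 [ 98  84  45  87 107  94  52  57  31]
194 [98 83 23 14 23 15 16 50 31]
196 [173 132  63  31  19  30  46  68  54]
198 [132 121  91  88  93  96  84  69  67]
200 [175 134  89 103 112 109  95  74  72]
202 [195 187 105 104 112 111  95  75  83]
204 [179 110  80 103 109 106  91  41  58]
206 [ 90  28  79 109 112 110  82  25  27]
208 [ 37  22  82 102 115 107  83  30  17]
210 [ 29  21  67 108 111 108  82  25  15]
```

The plug top shows at z ≈ 139, which is 48 mm above the collar as it should be. It is home and upright, and the robot is clear.

```bash
python3 -c "
from cell import *
print(sign_off())"
```

```text
the job is handed in; nothing more can be done
None
```

The plug is out of the plugged outlet and home in the open one; a 21 N upward tug did not move it. I let go and handed the job in at about 15.5 s on the robot's clock; no verdict came back.

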